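# Set the microscope lamp to level five and start it

### The arm

A 7-joint arm with a two-finger parallel gripper is mounted at the origin on the work surface. World frame = base frame: x ahead of the robot, y to its left, z up, the work surface at z = 0. Lengths are in m, angles in degrees, forces in N, time in s.
With the tool pointing down it reaches from about 0.425 to 0.875 m from the base axis. Payload 4.7 kg.
Tool frame: the origin (TCP) lies on the centre line of the jaws, within the pads' length; the fingertips stand ahead of it and the grasp point (between the pads) lies 2 mm behind it (env.tip_reach is the x of the fingertips in the tool frame, in m); x points along the fingers, z is the direction in which the jaws open and shut, and the axes are right-handed (so a half turn about x gives the same grasp; the last joint's range is limited). The gripper opens to 87 mm and grips with 3 to 60 N. Pads are 19 mm wide; open, the fingers measure 117 mm over their backs; the gripper's body (75 mm by 190 mm) begins 51 mm behind the grasp point.
Start: joints at [-69.494, 18.392, -4.016, 83.108, 1.295, 78.541, -3.26], TCP at [0.219, 0.612, 0.24] pointing down, gripper open.
Joint ranges: [-163.93, 163.93], [-17.29, 119.83], [-79.2, 71.16], [3.27, 140.29], [-89.18, 269.18], [5.43, 117.66], [-154.24, 154.24]. Speed limits (degrees/s): [147.25, 147.25, 180, 180, 180, 180, 180].

### API

Orientations are given as [roll, pitch, yaw] about the fixed x, y, z axes, in that order (R = Rz(yaw) Ry(pitch) Rx(roll)).
In Python, from cell import telemetry, optics, env, models gives the robot as it stands.
- The arm moves only by the shell command python3 -m pendant 'ROWS' [FORCE]. ROWS is JSON, a list of rows, each a list of 3 entries, a list of its own where there are three numbers: the finger opening in mm, from 0 to 87, then the shift along the tool's x, y, z in mm, then the turn, a rotation vector about the tool's x, y, z in rad. A call has 1 to 10 rows; each row is the pose to reach, as a shift and turn from the pose commanded when the call began, along the tool's axes at that moment; what a row does not reach only later rows make up. A row lasts 1/12 s, in which the tool goes at most 41.7 mm and 7.16 degrees, less where a joint would pass 70% of its speed; a pose out of reach is approached as far as the arm can. A call with a gripper value outside its range is refused whole. The fingers move at their own pace and stop on an object; FORCE is the grip in N (left out, the last holds). Time passes only in rows, so rows that repeat a pose let the fingers close. It gives the time, the measured TCP pose, the force and the opening at its end, in the units of the state.
- telemetry.get_obs(): the state, without advancing time (a new reading comes with each control period).
- optics.read_camera(name): name is "scene" or "top"; returns a dict with "image" (420x560x3 uint8, blue, green, red), "range_z" (420x560 float32, m along the optical axis (not along the pixel's ray), 0 where there is no reading), "fx", "fy", "cx", "cy" (pixels), "k1" (the pictures are not rectified: a ray, as slopes to the right and down, at radius r is drawn at 1 + k1 r^2 times it, then the intrinsics apply), "cam_to_world" (4x4, takes a point from camera to world coordinates). Camera axes: x right, y up, looking along -z (the intrinsics and any distortion apply to the point x, -y, -z); pixel columns grow to the right and rows downward; lengths in m; the calibration is good to about 2 mm. A picture is of the moment at which its call begins.
- env.sign_off(): hands the job in, once; it reports no verdict.
Trained networks look in the newest picture that a camera, given by its name, has taken for a name from the list of things; names that differ only in an ending like _2 or _b are one class to them, and where a whole thing is asked for, a point or a joint stands for the part that bears it (a point fixed in the world has none). Each returns a list of dicts, best first, with "confidence" (0 to 1); they miss things now and then, are a little off and sometimes report something else, mostly with a low value. They report only what shows in the picture. A call takes as long as a camera call.
- models.masks_of(camera, label): "pixels" (420x560 bool, what is visible of it) and "extent" ([left, top, right, bottom] as shares, 0 to 1, of the picture: columns of its width, rows of its height, round what is visible of it).
- models.landmark_of(camera, label): "centre" ([row, column] as shares, 0 to 1, of the picture: columns of its width, rows of its height: a listed point, or the origin of a listed thing).
The state is a dict: "time_s": time; "qpos": joint angles; "joint_velocities": joint speeds; "effort": joint torques, N m; "tool_pos": TCP position; "tool_rot": TCP orientation; "force": force on the tool from outside, world axes, zero at the start; "wrist_torque": the same for the moment, N m; "grip_width": finger opening in m.
Only numpy, scipy, OpenCV 4.12 (cv2) and the standard library are available. Lean on these libraries where they do the work, as an engineer would, in place of code of your own. Each camera call takes 0.05 s, during which the arm holds its last target.

### The job

The lamp control box on the microscope bench has a selector with eight click positions. Push its pointer round gently with a fingertip, clockwise and click by click, to the fifth position (the anticlockwise end stop is the first) without going past it and leave it resting there, then press the round button fully down and let it go. Only touch, grip and lift nothing: do not squeeze the selector, do not press the button before the selector is set, and leave the box and the things around it where they are.

Things in the scene. Friction and masses are not known exactly. Their poses are not given: they have to be found in the camera images.
- control_box: Loose heavy (2.5 kg, rubber feet) white box, 150 mm along its x, 220 mm along its y, flat top 55 mm above the bench. Origin: centre of its underside; z up, -x its front. Selector axis at x 0, y +42 mm of the box, button at x -25, y -75 mm. Eight black marks 58 mm from the selector's axis show the click positions
- selector (a joint): Angle in rad, clockwise from above; 0 = first position (anticlockwise stop), 0.5236 (30 degrees) a click, fifth position 2.094, eighth (clockwise stop) 3.665. At 0 the pointer points 105 degrees anticlockwise of the box's +x. Starts at first, second or third. A click takes up to 0.1 N m (3 N at 32 mm); just past half way it snaps by itself into the next position, short of half way it springs back
- selector_centre (a point): On the selector's vertical axis at the top of its grip bar, 89 mm above the bench. Black disc 72 mm across, top 67 mm above the bench; on it an upright bar 12 mm thick, top 89 mm, from 34 mm behind the axis to 36 mm ahead; then a nose 6 mm thick, top 83 mm, to 48 mm ahead: the pointer. A white line on the bar's top marks the pointer half
- pointer_tip (a point): End of the pointer nose, 48 mm from the selector's axis, 75 mm above the bench
- start_button (a joint): Travel of the round button in m: 0 up, 0.006 fully down; springs back; 5 N holds it fully down
- start_button_top (a point): Centre of the button's top face: round, black, 28 mm across, 77 mm above the bench when up, in a grey housing on the box's top, pressed straight down
- objective: Bystander: polished steel microscope objective, round, 26 mm across, 42 mm tall, standing on the control box's top near its far corner on the button side. Origin: centre of its underside
- sample_puck: Bystander: black round sample mount, 32 mm across, 18 mm tall, on the bench near the box. Origin: centre of its underside
- spare_knob: Bystander: loose black flanged knob, 34 mm across, 28 mm tall, on the bench near the box; not part of any device. Origin: centre of its underside
- dropper: Bystander: small bottle, 32 mm across, 70 mm tall, on the bench beside the box. Origin: centre of its underside
- slide_box: Bystander: grey slide case, 85 x 40 mm, 30 mm tall, on the bench beside the box. Origin: centre of its underside
- dish: Bystander: shallow glass dish, 70 mm across, 18 mm tall, on the bench beyond the box. Origin: centre of its underside
- mouse: Bystander: black computer mouse, 100 x 58 mm, 30 mm tall, on the bench beyond the box. Origin: centre of its underside

How it is judged:
By the outcome, as a careful person would: the job done as asked, in the order asked, and still so for the second after the job is handed in, with the robot touching nothing.
It also fails if it takes over 61 s, if anything falls off the work surface, if the arm or the gripper's body presses on something with over 40 N, if the wrist force passes 120 N, or if a joint passes its speed limit or range.

## Working session

There is one attempt and no reset: what is moved stays moved. The work goes in short steps, Python scripts to look and compute and a shell command to move; the robot and the scene stay as the last step left them, time stands still between calls to the robot, and variables do not carry over. Pictures are saved under pics/ and viewed, and the job is handed in when it is done.

```bash
mkdir -p pics; ls; cat > h.py <<'E'
import numpy as np, cv2
from cell import telemetry, optics, env, models
def und(c,u,v):
    x=(u-c['cx'])/c['fx']; y=(v-c['cy'])/c['fy']
    a,b=x,y
    for _ in range(20):
        s=1+c['k1']*(a*a+b*b); a,b=x/s,y/s
    return a,b
def ray(c,u,v):
    a,b=und(c,u,v); M=np.array(c['cam_to_world'])
    return M[:3,3], M[:3,:3]@np.array([a,-b,-1.0])
def atz(c,u,v,z):
    o,d=ray(c,u,v); return o+d*(z-o[2])/d[2]
def proj(c,p):
    M=np.array(c['cam_to_world']); q=M[:3,:3].T@(np.array(p)-M[:3,3])
    a,b=q[0]/-q[2],-q[1]/-q[2]; s=1+c['k1']*(a*a+b*b)
    return c['fx']*a*s+c['cx'], c['fy']*b*s+c['cy']
E
python3 - <<'E'
from h import *
o=telemetry.get_obs(); print(o['time_s'],o['tool_pos'],o['tool_rot'],o['force'],env.tip_reach)
for n in('scene','top'):
    c=optics.read_camera(n); cv2.imwrite(f'pics/{n}0.png',c['image']); print(n,c['cam_to_world'][:3,3] if hasattr(c['cam_to_world'],'shape') else c['cam_to_world'])
    for l,z in (('selector_centre',.089),('pointer_tip',.075),('start_button_top',.077),('control_box',0),('objective',.055),('dropper',0)):
        for r in models.landmark_of(n,l)[:2]:
            v,u=r['centre']; v*=420;u*=560
            print(l,round(r['confidence'],2),round(u,1),round(v,1),atz(c,u,v,z).round(4))
E
```

```text
pics
0.0 [0.21896104 0.61144196 0.23844072] [-176.02817573   89.88781038 -105.72415609] [ 0.36683179 -0.33358808  0.05276741] 0.017
scene [1.12128368 0.21601436 0.55733195]
selector_centre 0.6 359.8 212.9 [0.5498 0.1907 0.089 ]
selector_centre 0.6 292.8 244.0 [0.6641 0.0954 0.089 ]
pointer_tip 0.75 382.8 237.1 [0.5867 0.2391 0.075 ]
start_button_top 0.69 295.7 206.9 [0.554  0.0699 0.077 ]
control_box 0.62 332.6 245.6 [0.5581 0.1493 0.    ]
control_box 0.54 360.9 213.8 [0.4435 0.1887 0.    ]
objective 0.72 289.6 242.0 [0.6277 0.0796 0.055 ]
dropper 0.92 422.5 261.6 [0.5498 0.3237 0.    ]
top [0.41827717 0.04332702 0.87162462]
pointer_tip 0.94 194.2 202.0 [0.5908 0.2356 0.075 ]
control_box 0.82 236.6 219.3 [0.5699 0.1556 0.    ]
control_box 0.56 196.7 205.2 [0.5998 0.2474 0.    ]
objective 0.46 271.4 186.5 [0.6328 0.078  0.055 ]
dropper 0.79 163.9 222.0 [0.5595 0.3193 0.    ]
```

```bash
python3 - <<'E'
import cv2
t=cv2.imread('pics/top0.png'); cv2.imwrite('pics/top0c.png',cv2.resize(t[140:300,130:330],None,fx=4,fy=3.75,interpolation=cv2.INTER_CUBIC))
t=cv2.imread('pics/scene0.png'); cv2.imwrite('pics/scene0c.png',cv2.resize(t[150:300,250:450],None,fx=4,fy=4,interpolation=cv2.INTER_CUBIC))
E
```

```text
(no output)
```

View pics/top0c.png

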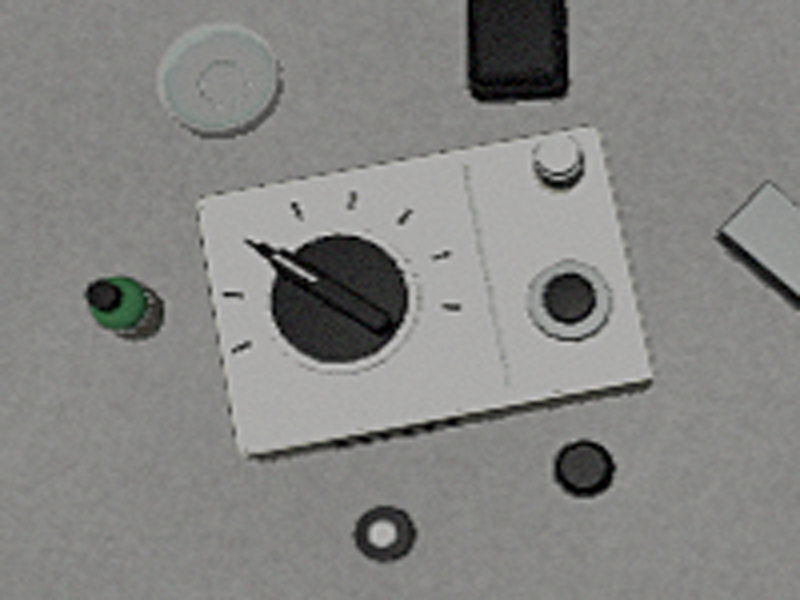

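View pics/scene0c.png

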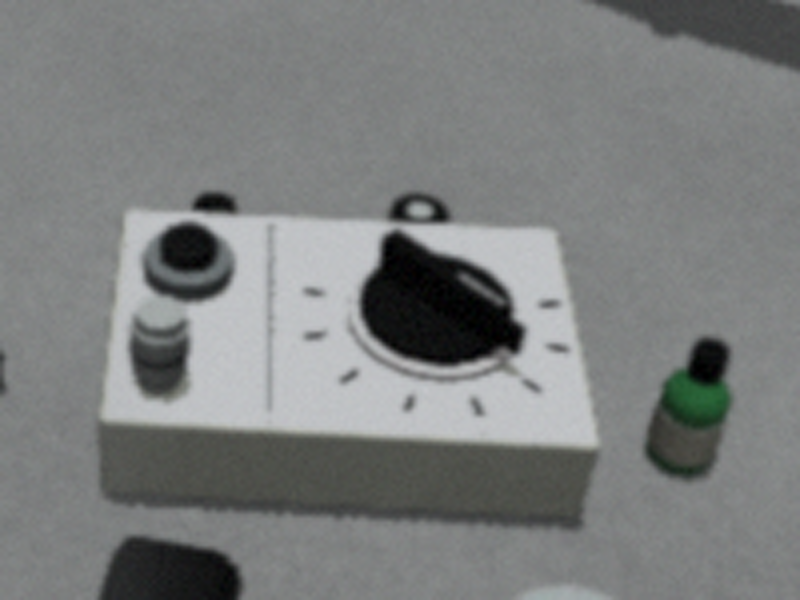

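View pics/top0.png

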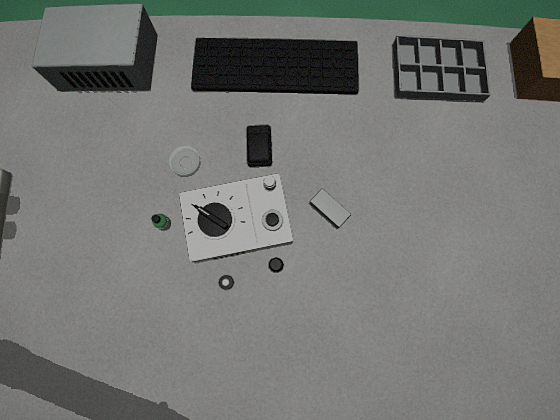

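The top view shows the pointer at the third mark (tip near full-image pixel 192,204) and the fifth mark at about (218,193). The button is at (272,219), the objective at (270,183) and the dropper at (158,221). Next I'll measure the box pose and the selector angle.

```bash
cat > meas.py <<'E'
from h import *
def boxpose(c):
    img=c['image']; g=img.min(2)
    m=((g>150)).astype(np.uint8); m[:150]=0;m[285:]=0;m[:,:165]=0;m[:,305:]=0
    m=cv2.morphologyEx(m,cv2.MORPH_CLOSE,np.ones((5,5)))
    cs,_=cv2.findContours(m,cv2.RETR_EXTERNAL,cv2.CHAIN_APPROX_NONE)
    k=max(cs,key=cv2.contourArea)[:,0]
    P=np.array([atz(c,u,v,.055)[:2] for u,v in k]).astype(np.float32)
    return cv2.minAreaRect(P*1000)
E
python3 - <<'E'
from meas import *
c=optics.read_camera('top'); img=c['image']
print(img[230,200],img[150,220],'g'); 
print(boxpose(c))
f=lambda u,v,z:atz(c,130+u/4,140+v/3.75,z)
for n,u,v,z in(('tip',250,240,.08),('bar end',388,328,.089),('lineend',310,278,.089),('disc',340,299,.067),('btn',569,298,.077),('obj top',558,158,.097),('m5',352,200,.055),('m1',241,347,.055),('m8',452,306,.055),('m4',297,210,.055),('c1',597,127,.055),('c2',200,200,.055),('c3',247,457,.055),('c4',650,382,.055),('dropper',103,294,.07),('puck',584,466,.018),('knob',384,532,.028)): print(n,f(u,v,z).round(4))
for l in('control_box','selector_centre','start_button_top'):
  for r in models.masks_of('top',l)[:2]:
    p=r['pixels']; d=c['range_z'][p]; v,u=np.nonzero(p); print(l,r['confidence'],p.sum(),u.mean(),v.mean())
print(telemetry.get_obs()['time_s'])
E
```

```text
[171 174 175] [127 129 129] g
((563.1248168945312, 151.9604949951172), (155.9334259033203, 217.00985717773438), 12.965959548950195)
tip [0.5855 0.2376 0.08  ]
bar end [0.5374 0.1625 0.089 ]
lineend [0.5635 0.2034 0.089 ]
disc [0.5562 0.1916 0.067 ]
btn [0.558  0.0731 0.077 ]
obj top [0.6308 0.0803 0.097 ]
m5 [0.6152 0.1908 0.055 ]
m1 [0.5298 0.2442 0.055 ]
m8 [0.5558 0.1349 0.055 ]
m4 [0.6087 0.2198 0.055 ]
c1 [0.6611 0.0621 0.055 ]
c2 [0.6133 0.2723 0.055 ]
c3 [0.4691 0.237  0.055 ]
c4 [0.516  0.0307 0.055 ]
dropper [0.5553 0.315  0.07  ]
puck [0.4714 0.0643 0.018 ]
knob [0.431  0.1681 0.028 ]
control_box 0.95 7290 234.41358024691357 218.98285322359396
control_box 0.55 152 269.1513157894737 183.08552631578948
selector_centre 0.87 897 213.35785953177256 219.03567447045708
selector_centre 0.16 124 271.5 219.33870967741936
start_button_top 0.5 127 271.5748031496063 219.71653543307087
0.9
```

```bash
cat > plan.py <<'E'
from h import *
from scipy.spatial.transform import Rotation as R
C=np.array([.5557,.1915]); B=np.array([.5575,.0725])
def Rt(o=None):
    o=o or telemetry.get_obs(); return np.array(o['tool_pos']),R.from_euler('xyz',o['tool_rot'],degrees=True)
def tgt(psi): # tool x down, tool y horizontal at world angle psi deg
    y=np.array([np.cos(np.radians(psi)),np.sin(np.radians(psi)),0]);x=np.array([0,0,-1.]);
    return R.from_matrix(np.column_stack([x,y,np.cross(x,y)]))
def rel(p,r,p0,r0):
    return (r0.inv().apply(np.array(p)-p0)*1000).round(1), (r0.inv()*r).as_rotvec().round(4)
def push(th,gap,r=.038,half=.0155,z=.092): # pointer world angle th, finger centre on anticlockwise side
    a=np.radians(th); n=np.array([-np.sin(a),np.cos(a)]); d=np.array([np.cos(a),np.sin(a)])
    q=C+d*r+n*(half+gap); return np.array([q[0],q[1],z])
E
python3 - <<'E'
from plan import *
p,r=Rt(); print(p,r.as_matrix().round(3)); y=r.as_matrix()[:,1]; print('y ang',np.degrees(np.arctan2(y[1],y[0])))
for psi in (57.6,57.6-90,57.6+90,57.6+180):
    q=push(57.6,.012,z=.19); print(psi,q.round(4),*rel(q,tgt(psi),p,r))
E
```

```text
[0.21914435 0.61194255 0.23958119] [[ 0.    -0.941  0.337]
 [ 0.     0.337  0.941]
 [-1.    -0.     0.   ]]
y ang 160.3001507008346
57.6 [0.5528 0.2383 0.19  ] [  49.6 -440.1 -239.3] [1.7925e+00 1.0000e-04 0.0000e+00]
-32.4 [0.5528 0.2383 0.19  ] [  49.6 -440.1 -239.3] [-2.9199e+00 -1.0000e-04  1.0000e-04]
147.6 [0.5528 0.2383 0.19  ] [  49.6 -440.1 -239.3] [2.217e-01 0.000e+00 1.000e-04]
237.6 [0.5528 0.2383 0.19  ] [  49.6 -440.1 -239.3] [-1.3491e+00 -0.0000e+00  1.0000e-04]
```

```bash
python3 -m pendant '[[60,[0,-35,-19],[0,0,0]],[40,[0,-70,-38],[0.02,0,0]],[20,[0,-105,-57],[0.04,0,0]],[0,[0,-140,-76],[0.06,0,0]],[0,[0,-175,-95],[0.08,0,0]],[0,[0,-210,-114],[0.1,0,0]],[0,[0,-245,-133],[0.12,0,0]],[0,[0,-280,-152],[0.14,0,0]],[0,[0,-315,-171],[0.16,0,0]],[0,[0,-315,-171],[0.16,0,0]]]' 10
python3 - <<'E'
from plan import *
p,r=Rt(); q=push(57.6,.012,z=.15); print(p,*rel(q,tgt(147.6),p,r))
E
```

```text
time_s: 1.73
tool_pos: [0.4652, 0.3356, 0.2401]
tool_rot: [-101.4, 89.7, -41.1]
force: [1.0, -0.1, -0.1]
grip_width: 0.0285
[0.46516424 0.33562984 0.24011359] [  90.9 -123.8  -41. ] [ 0.0474 -0.0011  0.006 ]
```

```bash
python3 -m pendant '[[0,[0,-31,-10],[0.02,0,0]],[0,[0,-62,-20],[0.04,0,0]],[0,[20,-93,-30],[0.047,0,0]],[0,[50,-124,-41],[0.047,0,0]],[0,[80,-124,-41],[0.047,0,0]],[0,[80,-124,-41],[0.047,0,0]],[0,[80,-124,-41],[0.047,0,0]]]'
python3 - <<'E'
from plan import *
p,r=Rt(); q=push(57.6,.012,z=.092); print(p,*rel(q,tgt(147.6),p,r))
for n in('scene','top'):
    c=optics.read_camera(n); cv2.imwrite(f'pics/{n}1.png',c['image'])
    w=(250,150) if n=='scene' else (130,140)
    cv2.imwrite(f'pics/{n}1c.png',cv2.resize(c['image'][w[1]-60:w[1]+90+60,w[0]-40:w[0]+240-40],None,fx=2.8,fy=2.8,interpolation=cv2.INTER_CUBIC))
E
```

```text
time_s: 2.32
tool_pos: [0.5454, 0.249, 0.1582]
tool_rot: [140.8, 89.8, -160.7]
force: [0.1, 0.6, 0.3]
grip_width: 0.0005
[0.54544452 0.24897251 0.15815304] [ 66.1 -12.   -5. ] [ 0.0145 -0.0032 -0.0025]
```

View pics/scene1c.png

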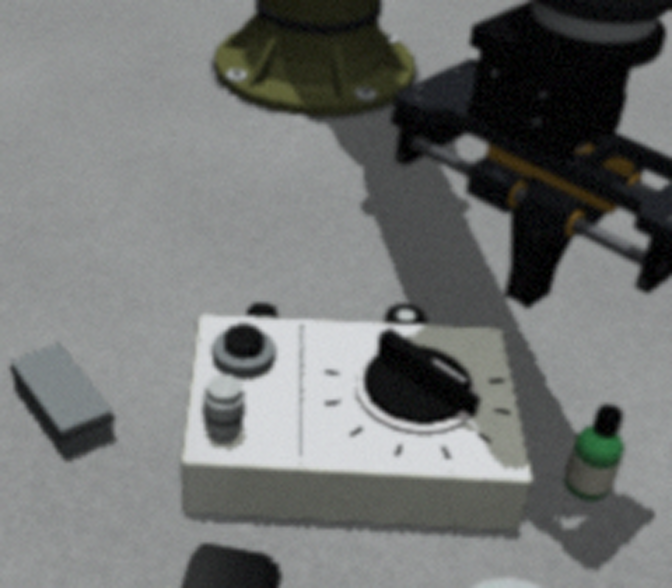

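View pics/top1c.png

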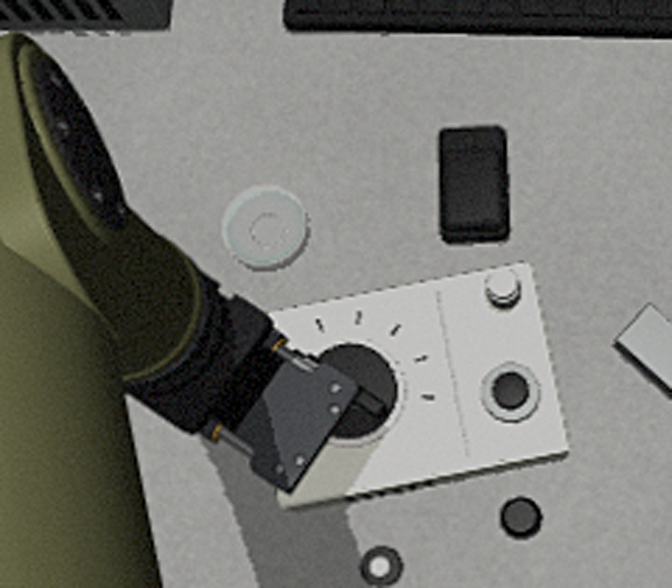

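The pointer is still on the third mark. The closed fingers hang above the pointer's anticlockwise side, so I'll go down beside it.

```bash
python3 -m pendant '[[0,[15,0,-5],[0,0,0]],[0,[30,0,-5],[0,0,0]],[0,[45,0,-5],[0.01,0,0]],[0,[55,0,-5],[0.01,0,0]],[0,[62,0,-5],[0.01,0,0]],[0,[65,0,-5],[0.01,0,0]],[0,[65,0,-5],[0.01,0,0]],[0,[65,0,-5],[0.01,0,0]]]'
python3 - <<'E'
from plan import *
p,r=Rt(); 
for g in(.012,0):
  q=push(57.6,g,z=.092); print(p,*rel(q,tgt(147.6),p,r))
for n in('scene','top'):
    c=optics.read_camera(n)
    w=(250,150) if n=='scene' else (130,140)
    cv2.imwrite(f'pics/{n}2c.png',cv2.resize(c['image'][w[1]-60:w[1]+90+60,w[0]-40:w[0]+240-40],None,fx=2.8,fy=2.8,interpolation=cv2.INTER_CUBIC))
E
```

```text
time_s: 3.08
tool_pos: [0.5447, 0.2453, 0.0954]
tool_rot: [-24.3, 89.9, 33.6]
force: [-0.3, -0.4, 0.8]
grip_width: 0.0005
[0.54467251 0.24531005 0.09544066] [  3.4 -10.6  -1.6] [0.0052 0.0012 0.0006]
[0.54467251 0.24531005 0.09544066] [  3.5 -22.6  -1.6] [0.0052 0.0012 0.0006]
```

View pics/scene2c.png

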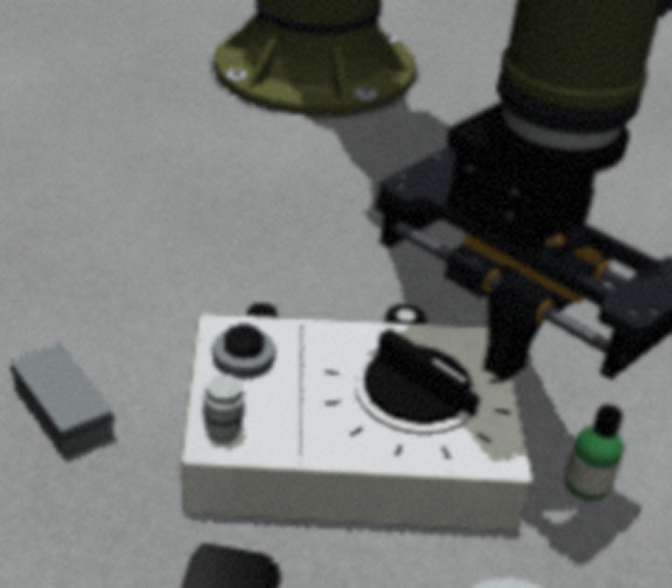

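```bash
python3 -m pendant '[[0,[3,-5,-1.5],[0.005,0,0]],[0,[3,-10,-1.5],[0.005,0,0]],[0,[3,-14,-1.5],[0.005,0,0]],[0,[3,-17,-1.5],[0.005,0,0]],[0,[3,-19,-1.5],[0.005,0,0]],[0,[3,-20,-1.5],[0.005,0,0]],[0,[3,-20,-1.5],[0.005,0,0]],[0,[3,-20,-1.5],[0.005,0,0]]]'
python3 - <<'E'
from plan import *
p,r=Rt(); print(p)
for a in (0,5,10,15,17,19,21,24): 
  q=push(57.6-a,0,z=.092); print(a,*rel(q,tgt(147.6-a),p,r))
E
```

```text
time_s: 3.85
tool_pos: [0.5603, 0.2329, 0.0915]
tool_rot: [73.0, 90.0, 130.6]
force: [-0.4, 0.4, -0.7]
grip_width: 0.0004
[0.5603391  0.23294433 0.09153931]
0 [-0.5 -2.8  0.5] [-0.0003  0.     -0.0001]
5 [-0.5 -6.2  1.7] [ 0.087   0.     -0.0001]
10 [-0.5 -9.6  2.6] [ 1.742e-01  0.000e+00 -1.000e-04]
15 [ -0.5 -13.2   3.2] [ 2.615e-01  0.000e+00 -1.000e-04]
17 [ -0.5 -14.6   3.4] [ 2.964e-01  0.000e+00 -1.000e-04]
19 [ -0.5 -16.    3.5] [ 3.313e-01  0.000e+00 -1.000e-04]
21 [ -0.5 -17.4   3.6] [ 3.662e-01  0.000e+00 -1.000e-04]
24 [ -0.5 -19.6   3.5] [ 4.186e-01  0.000e+00 -1.000e-04]
```

```bash
python3 -m pendant '[[0,[0,-1.5,0.3],[0,0,0]],[0,[0,-2.8,0.5],[0,0,0]],[0,[0,-3.5,0.8],[0.02,0,0]],[0,[0,-4.2,1],[0.035,0,0]],[0,[0,-4.9,1.2],[0.052,0,0]],[0,[0,-5.5,1.5],[0.07,0,0]],[0,[0,-6.2,1.7],[0.087,0,0]],[0,[0,-6.2,1.7],[0.087,0,0]],[0,[0,-6.2,1.7],[0.087,0,0]]]'
python3 - <<'E'
from plan import *
o=telemetry.get_obs();p,r=Rt(o); print(p,r.inv().apply(o['force']))
for a in (5,10,15,17,19,21,24): 
  q=push(57.6-a,0,z=.092); print(a,*rel(q,tgt(147.6-a),p,r))
E
```

```text
time_s: 4.6
tool_pos: [0.5667, 0.2313, 0.0916]
tool_rot: [-12.3, 90.0, 40.3]
force: [-1.4, 2.1, 1.3]
grip_width: 0.0005
[0.56668598 0.23127083 0.09161767] [-1.2835663   2.40450895  0.81018921]
5 [-0.4  0.1 -0.3] [0.0001 0.0006 0.0001]
10 [-0.4 -3.3  0.9] [0.0873 0.0006 0.0001]
15 [-0.4 -6.8  1.8] [1.746e-01 6.000e-04 1.000e-04]
17 [-0.4 -8.2  2.1] [2.095e-01 6.000e-04 1.000e-04]
19 [-0.4 -9.6  2.4] [2.444e-01 6.000e-04 1.000e-04]
21 [ -0.4 -11.    2.5] [0.2793 0.0006 0.    ]
24 [ -0.4 -13.1   2.7] [0.3317 0.0006 0.    ]
```

Contact force is about 2.4 N, as expected. I'll push on past half way.

```bash
python3 -m pendant '[[0,[0,-1.1,0.3],[0.03,0,0]],[0,[0,-2.2,0.6],[0.06,0,0]],[0,[0,-3.3,0.9],[0.087,0,0]],[0,[0,-4.4,1.2],[0.115,0,0]],[0,[0,-5.4,1.5],[0.14,0,0]],[0,[0,-6.1,1.7],[0.157,0,0]],[0,[0,-6.8,1.9],[0.175,0,0]],[0,[0,-7.5,2],[0.192,0,0]],[0,[0,-7.5,2],[0.192,0,0]],[0,[0,-7.5,2],[0.192,0,0]]]'
python3 - <<'E'
from plan import *
o=telemetry.get_obs();p,r=Rt(o); print(p,r.inv().apply(o['force']))
for a in (15,17,19,21,24): 
  q=push(57.6-a,0,z=.092); print(a,*rel(q,tgt(147.6-a),p,r))
for n in('scene','top'):
    c=optics.read_camera(n)
    w=(250,150) if n=='scene' else (130,140)
    cv2.imwrite(f'pics/{n}3c.png',cv2.resize(c['image'][w[1]-60:w[1]+90+60,w[0]-40:w[0]+240-40],None,fx=2.8,fy=2.8,interpolation=cv2.INTER_CUBIC))
E
```

```text
time_s: 5.43
tool_pos: [0.5739, 0.2276, 0.0916]
tool_rot: [-99.1, 90.0, -57.6]
force: [0.5, 0.4, 0.7]
grip_width: 0.0006
[0.5738556  0.22764985 0.09156812] [-0.73490538 -0.0050248   0.61474044]
15 [-0.4  1.2  0.1] [-0.0178 -0.0001  0.0003]
17 [-0.4 -0.1  0.7] [ 0.0171 -0.      0.0003]
19 [-0.4 -1.5  1.2] [ 0.052  -0.      0.0003]
21 [-0.4 -2.8  1.6] [ 0.0869 -0.      0.0003]
24 [-0.4 -4.9  2.2] [ 0.1393 -0.      0.0003]
```

View pics/scene3c.png

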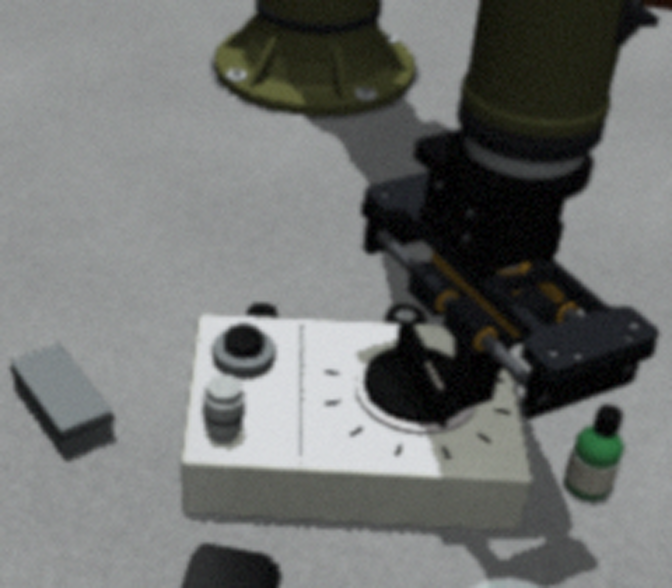

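View pics/top3c.png

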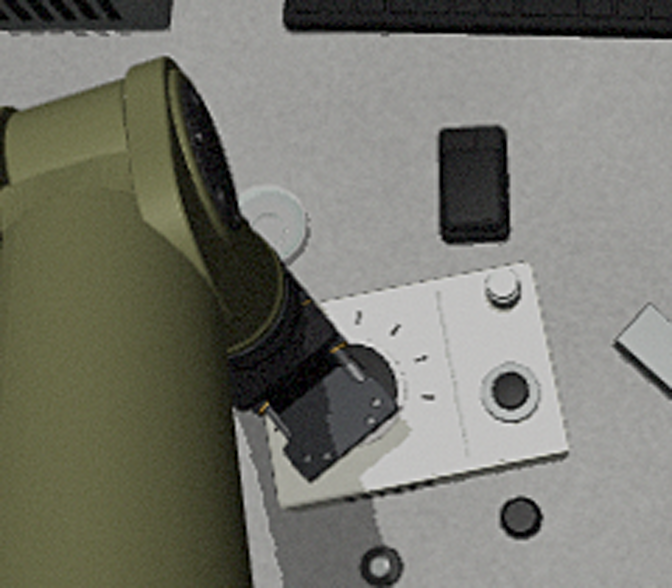

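It snapped to the fourth position: force is near zero and the pointer tip in the scene view aims at the fourth mark (447,452). The box hasn't moved. Next click.

```bash
python3 - <<'E'
from plan import *
p,r=Rt()
for a in (20,24,28,30,32,34,36,38,40,42): 
  q=push(57.6-a,0,z=.092); print(a,*rel(q,tgt(147.6-a),p,r))
E
```

```text
20 [-0.4 -2.5  1.4] [ 0.0699 -0.0001  0.0001]
24 [-0.4 -5.2  2.2] [ 1.397e-01 -1.000e-04  1.000e-04]
28 [-0.4 -8.   2.8] [ 2.095e-01 -0.000e+00  1.000e-04]
30 [-0.4 -9.4  3. ] [ 2.444e-01 -0.000e+00  1.000e-04]
32 [ -0.4 -10.9   3.2] [ 2.793e-01 -0.000e+00  1.000e-04]
34 [ -0.4 -12.3   3.3] [ 3.142e-01 -0.000e+00  1.000e-04]
36 [ -0.4 -13.7   3.4] [ 3.491e-01 -0.000e+00  1.000e-04]
38 [ -0.4 -15.2   3.4] [ 3.84e-01 -0.00e+00  1.00e-04]
40 [ -0.4 -16.6   3.4] [ 4.19e-01 -0.00e+00  1.00e-04]
42 [ -0.4 -18.    3.3] [ 4.539e-01 -0.000e+00  1.000e-04]
```

```bash
python3 -m pendant '[[0,[0,-2.5,1.4],[0.07,0,0]],[0,[0,-5.2,2.2],[0.14,0,0]],[0,[0,-6.6,2.5],[0.175,0,0]],[0,[0,-8,2.8],[0.21,0,0]],[0,[0,-9.4,3],[0.244,0,0]],[0,[0,-10.2,3.1],[0.262,0,0]],[0,[0,-10.9,3.2],[0.279,0,0]],[0,[0,-11.6,3.3],[0.297,0,0]],[0,[0,-12.3,3.3],[0.314,0,0]],[0,[0,-12.3,3.3],[0.314,0,0]]]'
python3 - <<'E'
from plan import *
o=telemetry.get_obs();p,r=Rt(o); print(p,r.inv().apply(o['force']))
for a in (34,36,38,40,42,43,44,45,46,47,48): 
  q=push(57.6-a,0,z=.092); print(a,*rel(q,tgt(147.6-a),p,r))
E
```

```text
time_s: 6.37
tool_pos: [0.5845, 0.221, 0.0916]
tool_rot: [-11.7, 90.0, 11.9]
force: [-0.5, 1.6, 0.6]
grip_width: 0.0004
[0.58446685 0.22101302 0.09161554] [-0.63107263  1.63345678  0.18962565]
34 [-0.4 -0.  -0.2] [-0.0007  0.0004  0.0001]
36 [-0.4 -1.4  0.3] [0.0343 0.0004 0.0001]
38 [-0.4 -2.7  0.8] [0.0692 0.0004 0.0001]
40 [-0.4 -4.1  1.2] [1.041e-01 4.000e-04 1.000e-04]
42 [-0.4 -5.5  1.6] [0.139  0.0004 0.    ]
43 [-0.4 -6.2  1.8] [0.1564 0.0004 0.    ]
44 [-0.4 -6.9  1.9] [0.1739 0.0004 0.    ]
45 [-0.4 -7.6  2.1] [0.1913 0.0004 0.    ]
46 [-0.4 -8.3  2.2] [0.2088 0.0004 0.    ]
47 [-0.4 -9.   2.3] [0.2262 0.0004 0.    ]
48 [-0.4 -9.7  2.5] [0.2437 0.0004 0.    ]
```

```bash
python3 -m pendant '[[0,[0,-1.4,0.4],[0.034,0,0]],[0,[0,-2.7,0.8],[0.069,0,0]],[0,[0,-4.1,1.2],[0.104,0,0]],[0,[0,-4.8,1.4],[0.12,0,0]],[0,[0,-5.5,1.6],[0.14,0,0]],[0,[0,-6.2,1.8],[0.156,0,0]],[0,[0,-6.9,1.9],[0.174,0,0]],[0,[0,-7.6,2.1],[0.191,0,0]],[0,[0,-8.3,2.2],[0.209,0,0]],[0,[0,-8.3,2.2],[0.209,0,0]]]'
python3 - <<'E'
from plan import *
o=telemetry.get_obs();p,r=Rt(o); print(p,r.inv().apply(o['force']))
c=optics.read_camera('scene'); w=(250,150)
cv2.imwrite(f'pics/scene4c.png',cv2.resize(c['image'][150:300,250:450],None,fx=4,fy=4,interpolation=cv2.INTER_CUBIC))
E
```

```text
time_s: 7.2
tool_pos: [0.5898, 0.214, 0.0916]
tool_rot: [-47.0, 90.0, -35.4]
force: [-1.2, -0.3, 0.5]
grip_width: 0.0001
[0.58982532 0.21402888 0.09160907] [-0.51002137 -0.03958712 -1.23583988]
```

View pics/scene4c.png

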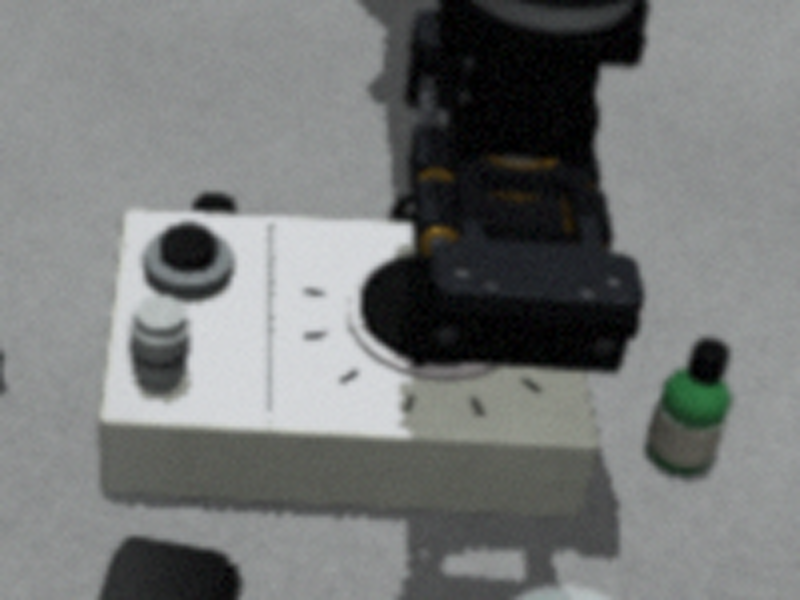

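The force has dropped, so it probably snapped to fifth, but the gripper hides the pointer. I'll back off, rise and look.

```bash
python3 -m pendant '[[0,[0,4,0],[0,0,0]],[0,[0,9,0],[0,0,0]],[0,[-5,14,0],[0,0,0]],[0,[-25,22,0],[0,0,0]],[0,[-55,45,0],[0,0,0]],[0,[-85,75,0],[0,0,0]],[0,[-105,100,0],[0,0,0]],[0,[-105,110,0],[0,0,0]],[0,[-105,110,0],[0,0,0]]]'
python3 - <<'E'
from plan import *
o=telemetry.get_obs();p,r=Rt(o); print(o['time_s'],p,r.inv().apply(o['force']))
c=optics.read_camera('scene')
for r in models.landmark_of('scene','pointer_tip'):
    v,u=r['centre'];q=atz(c,u*560,v*420,.075)[:2]-C; print(r['confidence'],u*560,v*420,q,np.degrees(np.arctan2(q[1],q[0])))
cv2.imwrite(f'pics/scene5c.png',cv2.resize(c['image'][150:300,250:450],None,fx=4,fy=4,interpolation=cv2.INTER_CUBIC))
c=optics.read_camera('top')
for r in models.landmark_of('top','pointer_tip'):
    v,u=r['centre'];q=atz(c,u*560,v*420,.075)[:2]-C; print(r['confidence'],u*560,v*420,q,np.degrees(np.arctan2(q[1],q[0])))
cv2.imwrite(f'pics/top5c.png',cv2.resize(c['image'][140:300,130:330],None,fx=4,fy=3.75,interpolation=cv2.INTER_CUBIC))
E
```

```text
time_s: 8.0
tool_pos: [0.5662, 0.3275, 0.1983]
tool_rot: [53.7, 89.8, 65.7]
force: [-0.1, 0.4, -0.8]
grip_width: 0.0003
8.0 [0.56619079 0.32753982 0.19826899] [ 0.81294993  0.37471502 -0.00706412]
0.58 358.79200000000003 241.92 [0.05577235 0.00866952] 8.835613944569094
0.9 217.50400000000002 198.996 [ 0.04264165 -0.00399005] -5.345695378377682
```

View pics/scene5c.png

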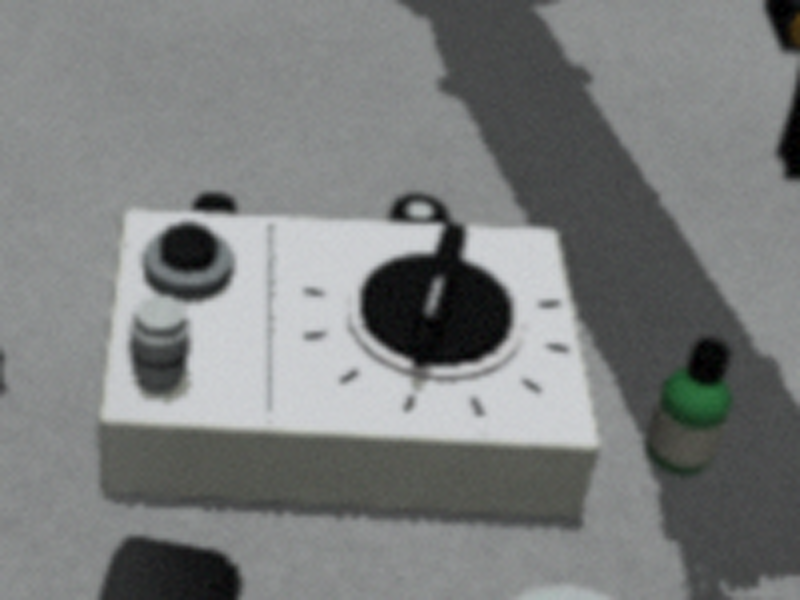

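View pics/top5c.png

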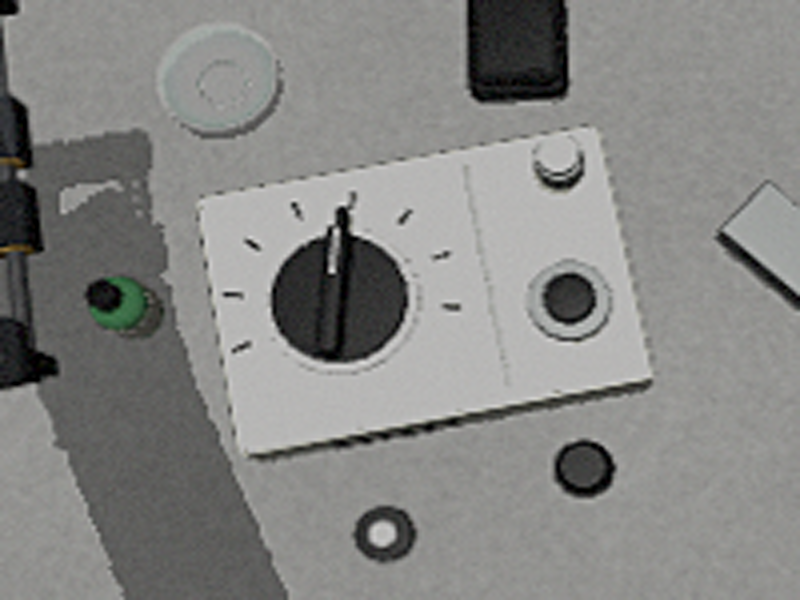

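The selector rests at the fifth mark: in the top view the tip is at crop (343,212) with mark 5 at (352,200), four marks are visible anticlockwise of it and three clockwise. The box and the objects around it haven't moved. Now the button.

```bash
python3 - <<'E'
from plan import *
p,r=Rt()
print(p,rel([B[0],B[1],.2],r,p,r),rel([B[0],B[1],.11],r,p,r))
E
```

```text
[0.56748748 0.31955887 0.19509446] (array([  -4.2, -240.1,  -59. ]), array([0., 0., 0.])) (array([  85.8, -239.9,  -58.8]), array([0., 0., 0.]))
```

```bash
python3 -m pendant '[[0,[-4,-30,-7],[0,0,0]],[0,[-4,-60,-15],[0,0,0]],[0,[-4,-90,-22],[0,0,0]],[0,[-4,-120,-30],[0,0,0]],[0,[-4,-150,-37],[0,0,0]],[0,[-4,-180,-44],[0,0,0]],[0,[-4,-210,-52],[0,0,0]],[0,[-4,-240,-59],[0,0,0]],[0,[-4,-240,-59],[0,0,0]],[0,[-4,-240,-59],[0,0,0]]]'
python3 -m pendant '[[0,[0,0,0],[0,0,0]],[0,[0,0,0],[0,0,0]]]'
python3 - <<'E'
from plan import *
p,r=Rt()
y=r.as_matrix()[:,1];print(p,np.degrees(np.arctan2(y[1],y[0])),rel([B[0],B[1],.11],tgt(102.6),p,r))
E
```

```text
time_s: 9.03
tool_pos: [0.5576, 0.0706, 0.2]
tool_rot: [-163.1, 89.9, -151.9]
force: [-0.0, 1.2, -0.3]
grip_width: 0.0006
time_s: 9.2
tool_pos: [0.5577, 0.0759, 0.2]
tool_rot: [151.8, 89.9, 163.5]
force: [-0.3, 0.2, 0.2]
grip_width: 0.0003
[0.5577472  0.07587192 0.20000834] 101.68096530706137 (array([90. , -3.3, -0.8]), array([-0.016 , -0.0009, -0.0005]))
```

```bash
python3 -m pendant '[[0,[20,-2,-0.8],[0,0,0]],[0,[45,-3,-0.8],[0,0,0]],[0,[65,-3,-0.8],[0,0,0]],[0,[80,-3,-0.8],[0,0,0]],[0,[90,-3,-0.8],[0,0,0]],[0,[92,-3,-0.8],[0,0,0]],[0,[92,-3,-0.8],[0,0,0]],[0,[92,-3,-0.8],[0,0,0]]]'
python3 - <<'E'
from plan import *
p,r=Rt(); print(p)
c=optics.read_camera('scene')
cv2.imwrite(f'pics/scene6c.png',cv2.resize(c['image'][150:300,250:450],None,fx=4,fy=4,interpolation=cv2.INTER_CUBIC))
E
```

```text
time_s: 9.87
tool_pos: [0.5586, 0.0724, 0.1093]
tool_rot: [2.1, 89.9, 13.8]
force: [1.2, 0.7, -0.8]
grip_width: 0.0007
[0.5585563  0.07243207 0.10934837]
```

View pics/scene6c.png

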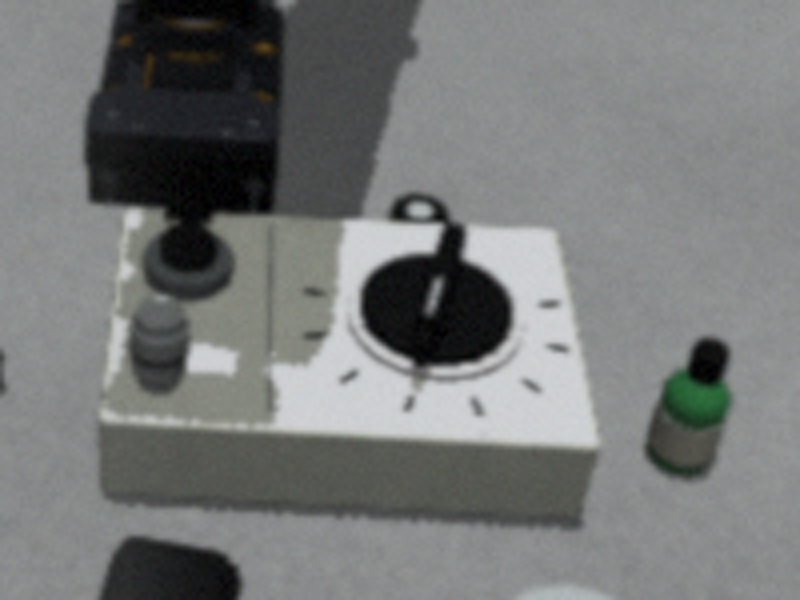

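The fingertip is centred over the button (crop 190,235), with the selector unchanged. Pressing slowly.

```bash
python3 -m pendant '[[0,[5,0,0],[0,0,0]],[0,[10,0,0],[0,0,0]],[0,[13,0,0],[0,0,0]],[0,[15,0,0],[0,0,0]],[0,[17,0,0],[0,0,0]],[0,[18,0,0],[0,0,0]],[0,[19,0,0],[0,0,0]],[0,[19,0,0],[0,0,0]],[0,[19,0,0],[0,0,0]]]'
```

```text
time_s: 10.67
tool_pos: [0.5578, 0.072, 0.0898]
tool_rot: [138.3, 90.0, 149.9]
force: [-1.3, -0.5, 4.3]
grip_width: 0.0007
```

```bash
python3 -m pendant '[[0,[1,0,0],[0,0,0]],[0,[2,0,0],[0,0,0]],[0,[2.5,0,0],[0,0,0]],[0,[2.5,0,0],[0,0,0]],[0,[2.5,0,0],[0,0,0]]]'
python3 -m pendant '[[0,[0.5,0,0],[0,0,0]],[0,[0.5,0,0],[0,0,0]],[0,[0.5,0,0],[0,0,0]]]'
```

```text
time_s: 11.08
tool_pos: [0.5579, 0.0719, 0.0883]
tool_rot: [107.1, 90.0, 118.7]
force: [-6.4, -0.4, 12.0]
grip_width: 0.0007
time_s: 11.33
tool_pos: [0.5579, 0.072, 0.0883]
tool_rot: [99.7, 89.9, 111.3]
force: [-7.2, -0.2, 14.2]
grip_width: 0.0002
```

The tip stopped hard at about 71 mm with 14 N, so the button is fully down. Releasing and retreating.

```bash
python3 -m pendant '[[0,[-2,0,0],[0,0,0]],[0,[-5,0,0],[0,0,0]],[0,[-12,0,0],[0,0,0]],[0,[-30,0,0],[0,0,0]],[0,[-60,0,0],[0,0,0]],[0,[-95,0,0],[0,0,0]],[0,[-125,0,0],[0,0,0]],[0,[-125,0,0],[0,0,0]]]'
python3 -m pendant '[[0,[0,-30,0],[0,0,0]],[0,[0,-60,0],[0,0,0]],[0,[0,-90,0],[0,0,0]],[0,[0,-120,0],[0,0,0]],[0,[0,-150,0],[0,0,0]],[0,[0,-180,0],[0,0,0]],[0,[0,-180,0],[0,0,0]],[0,[0,-180,0],[0,0,0]],[0,[0,-180,0],[0,0,0]]]'
python3 - <<'E'
from meas import *
o=telemetry.get_obs(); print(o['tool_pos'],o['force'],o['joint_velocities'])
c=optics.read_camera('scene')
cv2.imwrite(f'pics/scene7c.png',cv2.resize(c['image'][150:300,250:450],None,fx=4,fy=4,interpolation=cv2.INTER_CUBIC))
c=optics.read_camera('top'); print(boxpose(c))
cv2.imwrite(f'pics/top7c.png',cv2.resize(c['image'][140:300,130:330],None,fx=4,fy=3.75,interpolation=cv2.INTER_CUBIC))
E
```

```text
time_s: 12.0
tool_pos: [0.5619, 0.0722, 0.2183]
tool_rot: [3.2, 89.3, 14.8]
force: [0.9, 0.4, 0.1]
grip_width: 0.0006
time_s: 12.75
tool_pos: [0.5943, -0.1038, 0.2111]
tool_rot: [94.1, 90.0, 105.7]
force: [0.5, 0.1, 0.3]
grip_width: 0.0003
[ 0.59430338 -0.10375855  0.21111717] [0.46020135 0.06766861 0.30968489] [-1.2688312  -0.38969595 -1.11676684  0.247556   -0.02670259  0.24965768
  0.15459817]
((568.98046875, 158.87611389160156), (288.35162353515625, 303.65673828125), 1.1621960401535034)
```

View pics/scene7c.png

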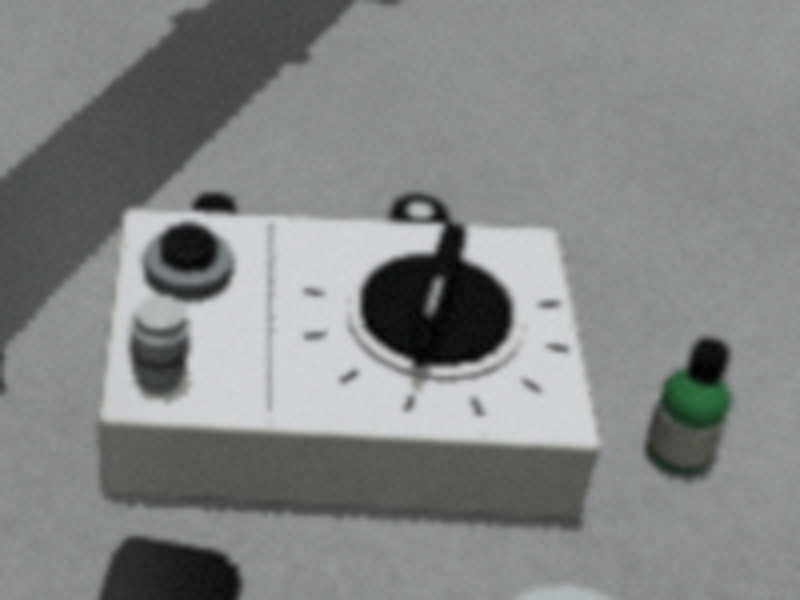

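View pics/top7c.png

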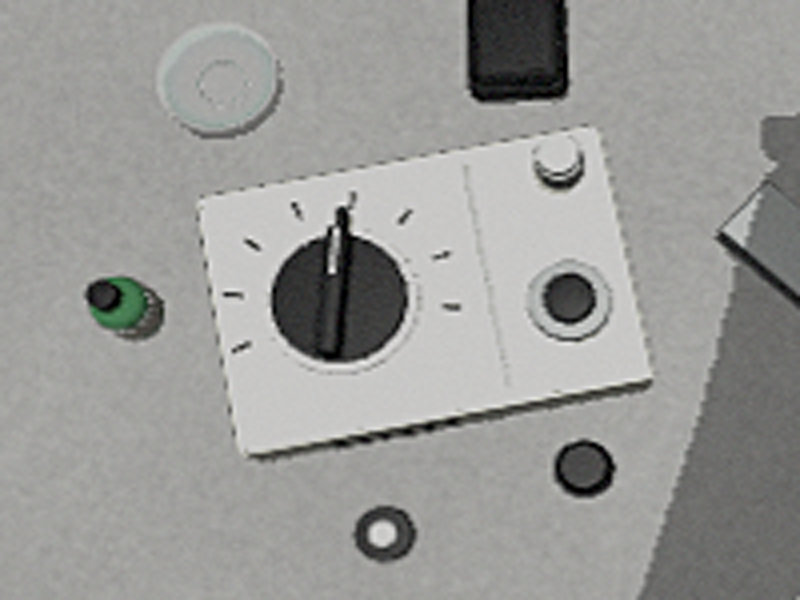

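```bash
python3 - <<'E'
from h import *
c=optics.read_camera('top'); M=c['cam_to_world']
def h(u,v):
    a,b=und(c,u,v); z=c['range_z'][v,u]; return (M[:3,:3]@np.array([a*z,-b*z,-z])+M[:3,3])[2]
print('row profile',[(u,round(float(h(u,219))*1000,1)) for u in range(258,288)])
print(telemetry.get_obs()['joint_velocities'].round(2) if hasattr(telemetry.get_obs()['joint_velocities'],'round') else '')
E
```

```text
row profile [(258, 56.8), (259, 55.8), (260, 54.5), (261, 57.9), (262, 66.8), (263, 67.1), (264, 68.2), (265, 76.6), (266, 80.4), (267, 77.3), (268, 75.1), (269, 871.6), (270, 76.7), (271, 78.8), (272, 78.9), (273, 76.9), (274, 77.7), (275, 78.0), (276, 75.6), (277, 77.4), (278, 74.9), (279, 69.3), (280, 67.5), (281, 68.1), (282, 63.3), (283, 55.2), (284, 56.3), (285, 55.3), (286, 56.7), (287, 55.7)]
[-0.02 -0.04  0.2  -0.05  0.15 -0.02  0.04]
```

The housing top is at about 67 mm, below the 71 mm full-press height, so the hard stop came from the button itself. It is back up at about 77 mm. Handing in.

```bash
python3 -c "
from cell import env
print(env.sign_off())"
```

```text
the job is handed in; nothing more can be done
None
```

The selector is on the fifth position, and the button was then pressed fully down and let go. The job was handed in at about 13 s of the 61 s allowed.

- **Selector:** It started on the third position. I pushed the pointer clockwise with the closed fingertips, one click at a time, at about 2.4 N or less in the readings. After backing off, both cameras showed it resting on the fifth mark, and it was still there in the last pictures.
- **Button:** I pressed it only after checking the selector. It stopped hard at about 71 mm with 14 N. The depth image puts the housing at about 67 mm, so that stop was the button's own end of travel. There was about 7 N of sideways force during the press. The button came back up to about 77 mm.
- **Surroundings:** In the last pictures the box, the objective and the other things in view look the same as at the start, and the arm was clear of everything.
- **Checks that failed or disagreed:**
  - The final automatic box-pose fit failed because its outline merged with the background, so that check was by eye.
  - The network's pointer angle from the scene camera was about 11° off the fifth position. The top camera was within 3°, and the pictures agreed with it.

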